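# Seat the mask plate over the locating pins of the phone fixture

### The arm

A 6-joint arm with a two-finger parallel gripper is mounted at the origin on a cart in front of the work surface, level with it; the furniture and walls round the work are solid. World frame = base frame: x ahead of the robot, y to its left, z up, the work surface at z = 0. Lengths are in mm, angles in rad, forces in N, time in s.
With the tool pointing down it reaches from about 400 to 925 mm from the base axis. Payload 12.5 kg.
Tool frame: the origin (TCP) lies at the centre of the arm's flange, where the gripper is bolted on; the fingertips stand 190 mm ahead of it and the grasp point (between the pads) lies 171 mm ahead of it; z points along the fingers, y is the line along which they close (so a half turn about z gives the same grasp; the last joint's range is limited). The gripper opens to 95 mm and grips with 3 to 60 N. Pads are 20 mm wide; open, the fingers measure 119 mm over their backs; the gripper's body (75 mm by 180 mm) begins 59 mm behind the grasp point.
Start: joints at [1.205, 0.491, 1.559, -0, 1.092, -0.106], TCP at [160.53, 604.032, 404.761] pointing down, gripper open.
Joint ranges: [-3.1, 3.1], [-0.84, 2.19], [0.05, 2.79], [-1.13, 4.28], [0.06, 2.93], [-2.69, 2.69]. Speed limits (rad/s): [2.22, 2.22, 2.79, 3.14, 3.14, 3.14].

### API

Orientations are given as [roll, pitch, yaw] about the fixed x, y, z axes, in that order (R = Rz(yaw) Ry(pitch) Rx(roll)).
In Python, from cell import env, read_camera, search_frame, cut_out gives the robot as it stands. The module is installed in compiled form; this text tells all that it offers.
- The arm moves only by the tool move_arm, never from a script. Its argument "commands" is a list of rows, each a list of 3 entries, a list of its own where there are three numbers: the shift along the world's x, y, z normalised to -1 to 1, where 1 is 0.03 m, then the turn about the world's z normalised to -1 to 1, where 1 is 0.08 rad, then the opening, from -1 (shut) to 1 (fully open), so that 0 is half open. A call has 1 to 20 rows; each row shifts and turns the commanded pose from where the row before left it; what a row does not reach is not made up. A row lasts 1/12 s, in which the tool goes at most 41.7 mm and 7.16 degrees, less where a joint would pass 70% of its speed; a pose out of reach is approached as far as the arm can. A call with a number of a shift or a turn outside -1 to 1 is refused whole. A call with a gripper value outside its range is refused whole. The fingers move at their own pace and stop on an object; the grip force is fixed at half the most. Time passes only in rows, so rows that do not move let the fingers close. It gives the time, the measured TCP pose, the force, the opening and the grip force at its end, in the units of the state.
- env.state(): the state, without advancing time (a new reading comes with each control period).
- read_camera(name): name is "scene" or "top" or "wrist"; returns a dict with "image" (400x640x3 uint8, red, green, blue), "fx", "fy", "cx", "cy" (pixels), "D" ([k1, k2, p1, p2, k3] as OpenCV has them; the pictures are not rectified), "rvec" (rotation vector, rad) and "tvec" (3), from world to camera coordinates, as OpenCV has them. Camera axes: x right, y down, z forward; pixel columns grow to the right and rows downward; lengths in mm; the calibration is good to about 2 mm. A picture is of the moment at which its call begins. There is no depth.
- env.job_done(): hands the job in; it is judged then, once.
Trained networks look in a picture, given as the dict that the camera call returned (one of the last four; its "shot" number tells which), for a name from the list of things; names that differ only in an ending like _2 or _b are one class to them, and where a whole thing is asked for, a point or a joint stands for the part that bears it (a point fixed in the world has none). Each returns a list of dicts, best first, with "confidence" (0 to 1); they miss things now and then, are a little off and sometimes report something else, mostly with a low value. They report only what shows in the picture. A call takes as long as a camera call.
- search_frame(thing, picture): "at" ([column, row] in pixels, amid what is visible of it).
- cut_out(thing, picture): "region" (400x640 bool, what is visible of it) and "at" ([column, row] in pixels, amid what is visible of it).
The state is a dict: "t": time; "joints": joint angles; "qvel": joint speeds; "tau": joint torques, N m; "eef_pos": TCP position; "tcp_rot": TCP orientation; "ft_force": force on the tool from outside, world axes, zero at the start; "moment": the same for the moment, N m; "opening": opening from 0.0 (shut) to 1.0 (fully open); "grip_force": force on a finger pad.
Only numpy, scipy, OpenCV 4.12 (cv2) and the standard library are available. Lean on these libraries where they do the work, as an engineer would, in place of code of your own. Each camera call takes 0.05 s, during which the arm holds its last target. There are 200 camera calls.

### The job

Pick up the aluminium mask plate by its red handle and lay it on the phone fixture, up against the fence. Slide it gently along the fence until its four holes drop over the four pins and the plate lies fully down and flat on the bed, never forcing it against the fixture; then let go. Leave the tape, the jar, the spool and the blue phone alone.

Things in the scene. Friction and masses are not known exactly. Their poses are not given: they have to be found in the camera images.
- plate_grip (a point): Centre of the red handle bar of the loose mask plate, 31 mm above its underside. Bar 13 (x) x 70 (y) x 16 mm, across the plate's middle, held 18 mm clear of the plate by two posts (10 mm thick) at y = -26 and +26 mm. Axes as the plate's. The plate weighs 0.2 to 0.33 kg and lies flat on the worktop at first, turned under 35 degrees from the fixture's direction.
- mask_plate: The same plate: bare aluminium, 200 (x) x 112 (y) x 5 mm; origin at the centre of its underside, x along its length, z up. Two windows beside the handle. Four through holes near the long edges, 12.3 mm diameter, at x = -60 and +60, y = -44 and +44 mm. Loose on the pins, it falls 8 mm by its own weight when the holes meet them.
- fixture: Fixed phone fixture. Origin: centre of its underside, on the worktop; x along its length, z up. Dark base 240 (x) x 132 (y) x 6 mm. Bed: two rails along x, tops at z = 18 mm, on which the plate finally lies (handle bar centre then at z = 49 mm). An opened phone is nested between the rails below bed height. No more than 25 N between plate and any part of the fixture.
- fence (a point): Top edge, mid-length, of the guiding face of the fixture's fence: an aluminium bar 150 mm long on the fixture's +y side, face at y = +56 mm in the fixture's frame (a plate touching it is centred at y = 0), top at z = 34 mm (3 mm above the top of a plate that rests on the pins).
- pin_zone (a point): Point of the fixture (x = y = 0, z = 26 mm, height of the pin tops). Four rigid steel pins, 9 mm diameter, chamfered tips, 8 mm above the bed, at x = -60 + s and +60 + s, y = -44 and +44 mm. They stand on one brass frame, clamped anywhere from s = -14 to +14 mm; s is not measured: find it by sliding. A plate on the pin tops has its bar centre at z = 57 mm.
- green_tape: Bystander: roll of green tape lying flat, 54 mm across, 19 mm high; origin at the centre of its underside.
- red_jar: Bystander: small white jar with red cap, 54 mm across, 39 mm high; origin at the centre of its underside.
- spool: Bystander: light-blue spool of solder standing on its flange, 48 mm across, 28 mm high; origin at the centre of its underside.
- blue_phone: Bystander: blue phone lying flat, 140 x 69 x 10 mm; origin at the centre of its underside.

How it is judged (in metres and radians):
On the way:
1. the plate is over the fixture, above the pins' tops or resting on them (not yet seated) (z of plate_grip in the frame of fixture above 0.054 m and horizontal distance between plate_grip and fixture below 0.04 m), for 0.2 s.
At the end, for the whole second after the job is handed in: The plate lies flat on the fixture's bed (handle bar centre within 2.5 mm of its seated height of 49 mm, tilt under 0.03 rad), lengthwise along the fixture (within 0.06 rad) and within 20 mm of its middle, with the four pins through its holes, at rest and released (z of plate_grip in the frame of fixture between 0.046 and 0.0515 m and horizontal distance between plate_grip and fixture below 0.02 m and angle between plate_grip's own z axis and vertical below 0.03 rad and angle between the x axis of plate_grip and the x axis of fixture, either way round below 0.06 rad and linear speed of mask_plate below 0.01 m/s); the robot touches nothing.
It fails at once if the plate is forced: more than 25 N between plate and fixture (contact force between mask_plate and fixture above 25 N).
It fails at once if the green tape is disturbed (moved over 15 mm) (distance of green_tape from where it was at the start of the episode above 0.015 m).
It fails at once if the red-capped jar is disturbed (moved over 15 mm) (distance of red_jar from where it was at the start of the episode above 0.015 m).
It fails at once if the spool is disturbed (moved over 15 mm) (distance of spool from where it was at the start of the episode above 0.015 m).
It fails at once if the blue phone is disturbed (moved over 15 mm) (distance of blue_phone from where it was at the start of the episode above 0.015 m).
It also fails if it takes over 58 s, if anything falls off the work surface, if the arm or the gripper's body presses on something with over 40 N, if the wrist force passes 120 N, or if a joint passes its speed limit or range.

## Working session

There is one attempt and no reset: what is moved stays moved. The work goes in short steps, Python scripts to look and compute and a tool call to move; the robot and the scene stay as the last step left them, time stands still between calls to the robot, and variables do not carry over. Pictures are saved under pics/ and viewed, at most 10 in all, crops included, and the job is handed in when it is done.

Besides the shell and the picture viewer there is one more tool, called after ">>>" as a command line: name --argument value ..., lists and objects as JSON in quotes. move_arm: Moves the arm, as the interface text tells. Its arguments: {"type":"object","properties":{"commands":{"type":"array","items":{"type":"array"}}},"required":["commands"]}

```bash
mkdir -p pics; cat > h.py <<'E'
import numpy as np, cv2
from cell import env, read_camera, search_frame, cut_out
def K(p): return np.array([[p['fx'],0,p['cx']],[0,p['fy'],p['cy']],[0,0,1.]])
def ray(p,uv,z):
    R=cv2.Rodrigues(np.array(p['rvec'],float))[0]; t=np.array(p['tvec'],float).ravel()
    n=cv2.undistortPoints(np.array(uv,float).reshape(-1,1,2),K(p),np.array(p['D'],float)).reshape(-1,2)
    c=-R.T@t; d=np.c_[n,np.ones(len(n))]@R
    return c+d*((z-c[2])/d[:,2])[:,None]
def proj(p,X): return cv2.projectPoints(np.array(X,float).reshape(-1,1,3),np.array(p['rvec'],float),np.array(p['tvec'],float),K(p),np.array(p['D'],float))[0].reshape(-1,2)
def save(p,n): cv2.imwrite('pics/'+n,p['image'][:,:,::-1])
E
python3 - <<'E'
from h import *
Z={'plate_grip':31,'mask_plate':5,'fixture':15,'fence':34,'pin_zone':26,'green_tape':19,'red_jar':39,'spool':28,'blue_phone':10}
for c in ['top','scene']:
    p=read_camera(c); save(p,c+'0.png')
    for n,z in Z.items():
        for r in search_frame(n,p)[:2]: print(c,n,np.round(r['at']),round(r['confidence'],2),np.round(ray(p,r['at'],z)[0]))
        if n in('plate_grip','mask_plate','fixture','fence'):
            for r in cut_out(n,p)[:1]:
                m=r['region'].astype('uint8'); ys,xs=np.nonzero(m)
                w=ray(p,np.c_[xs,ys],z)[:,:2]; print('   rect',cv2.minAreaRect(w.astype('float32')),round(r['confidence'],2))
s=env.state(); print(s['eef_pos'],s['tcp_rot'],s['opening'],s['t'])
E
```

```text
top plate_grip [397. 247.] 0.57 [ 487. -141.   31.]
   rect ((494.9545593261719, -142.57057189941406), (111.84747314453125, 198.30709838867188), 82.24883270263672) 0.73
top mask_plate [397. 244.] 0.58 [ 496. -147.    5.]
   rect ((497.0113525390625, -149.105712890625), (113.82987213134766, 200.2439727783203), 82.25362396240234) 0.9
top fixture [276. 248.] 0.79 [508. 135.  15.]
   rect ((514.3732299804688, 130.54283142089844), (239.67893981933594, 133.72482299804688), 2.562159299850464) 0.74
top fence [278. 245.] 0.65 [512. 128.  34.]
   rect ((512.4779663085938, 129.77426147460938), (231.79653930664062, 128.5992431640625), 2.892439126968384) 0.74
top pin_zone [277. 246.] 0.57 [511. 132.  26.]
top green_tape [334. 158.] 0.8 [714. -16.  19.]
top green_tape [279. 249.] 0.65 [504. 128.  19.]
top red_jar [369. 153.] 0.91 [713. -99.  39.]
top spool [192. 186.] 0.55 [667. 322.  28.]
top blue_phone [415. 151.] 0.57 [ 718. -217.   10.]
top blue_phone [190. 187.] 0.53 [670. 334.  10.]
scene plate_grip [344. 279.] 0.64 [ 483. -177.   31.]
scene plate_grip [289. 140.] 0.3 [663. 320.  31.]
   rec
[... 258 characters left out ...]
2.60626983642578) 0.74
scene fixture [280. 204.] 0.8 [500. 128.  15.]
   rect ((509.8743591308594, 131.60552978515625), (241.9759979248047, 151.81556701660156), 3.522226572036743) 0.93
scene fence [281. 202.] 0.57 [498. 115.  34.]
   rect ((500.6953125, 118.15304565429688), (235.52435302734375, 152.17039489746094), 2.3505003452301025) 0.83
scene pin_zone [279. 205.] 0.97 [490. 115.  26.]
scene green_tape [371. 206.] 0.56 [699. -31.  19.]
scene red_jar [387. 216.] 0.78 [695. -96.  39.]
scene spool [288. 142.] 0.71 [657. 318.  28.]
scene blue_phone [426. 249.] 0.89 [ 721. -223.   10.]
[160.53420881 604.04612499 404.76628008] [3.14148548e+00 1.25146292e-05 2.88181083e+00] 1.0014260100540233 1.4
```

View pics/top0.png

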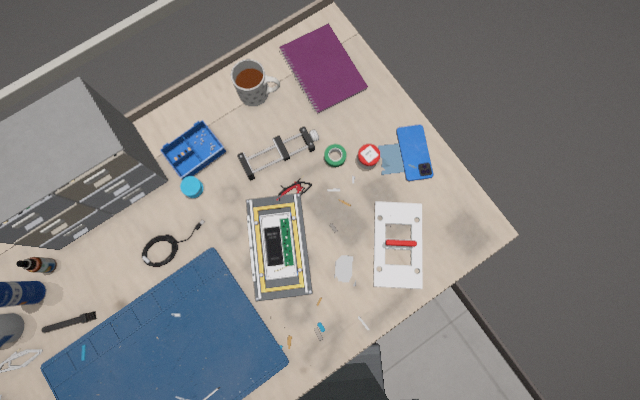

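View pics/scene0.png

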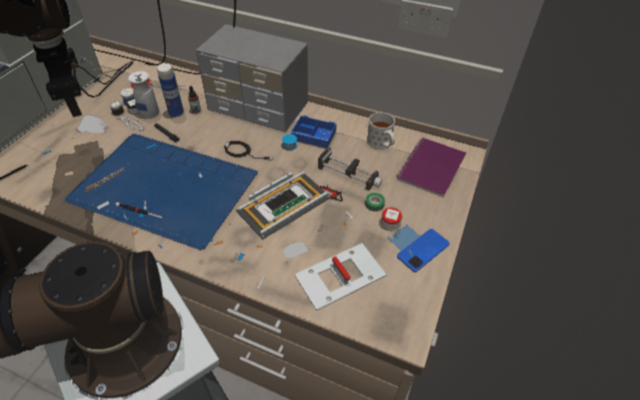

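The top view shows the plate at about (398,245) px with its handle at (401,243), and the fixture at about (278,246) px with a light bar along its left, +y, side. The scene view agrees. The network positions also match the stated sizes. Next I'll fly over the fixture for a close wrist picture.

>>> move_arm --commands '[[[0.6,-0.85,0],-1,1],[[0.6,-0.85,0],-1,1],[[0.6,-0.85,0],-1,1],[[0.6,-0.85,0],-1,1],[[0.6,-0.85,0],-1,1],[[0.6,-0.85,0],-1,1],[[0.6,-0.85,0],-1,1],[[0.6,-0.85,0],-1,1],[[0.6,-0.85,0],-1,1],[[0.6,-0.85,0],-1,1],[[0.6,-0.85,0],-1,1],[[0.6,-0.85,0],-1,1],[[0.6,-0.85,0],-1,1],[[0.6,-0.85,0],-1,1],[[0.6,-0.85,0],-1,1],[[0.6,-0.85,0],-1,1],[[0.6,-0.85,0],-1,1],[[0.6,-0.85,0],-1,1],[[0,0,0],0,1],[[0,0,0],0,1]]'

```text
t: 3.07
eef_pos: [485.1, 143.9, 404.6]
tcp_rot: [-3.142, -0.0, 1.439]
ft_force: [0.1, -0.2, -0.4]
opening: 1.001
grip_force: 0.0
```

```bash
python3 - <<'E'
from h import *
p=read_camera('wrist'); save(p,'w1.png')
R=cv2.Rodrigues(np.array(p['rvec']))[0]; print('cam',-R.T@np.array(p['tvec']),R[2],p['fx'],p['D'])
for n,z in {'fixture':15,'fence':34,'pin_zone':26}.items():
    for r in search_frame(n,p)[:2]: print(n,np.round(r['at']),r['confidence'],ray(p,r['at'],z)[0])
s=env.state(); print(s['eef_pos'],s['tcp_rot'],s['joints'],s['t'])
import pickle; pickle.dump(p,open('w1.pkl','wb'))
E
```

```text
cam [494.71726452 217.59534325 384.4397418 ] [-0.03302539 -0.26278127 -0.96429007] 288.45754634364647 [-0.05346613  0.          0.          0.          0.        ]
fixture [344. 184.] 0.83 [516.15886734 141.1883675   15.        ]
fence [345. 188.] 0.73 [515.96014143 139.77922571  34.        ]
pin_zone [342. 185.] 0.53 [512.83813616 142.26073178  26.        ]
[483.97014478 145.81092702 404.83847715] [-3.14156122e+00 -6.84079808e-05  1.44360551e+00] [1.61870308e-01 3.21719761e-01 1.84637567e+00 9.01353844e-05
 9.73507855e-01 2.89010431e-01] 3.2667
```

View pics/w1.png

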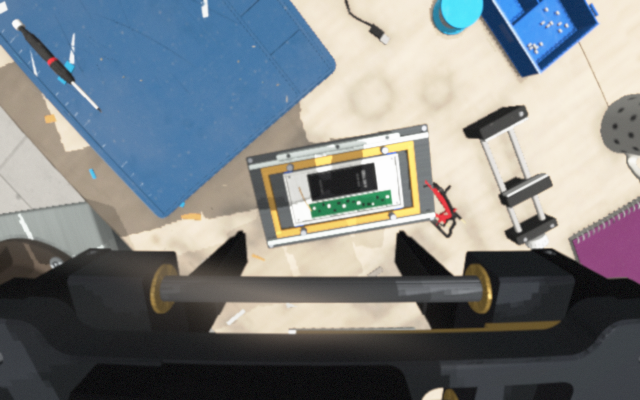

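The wrist view shows the fixture from (250,155) to (430,215), fence on its upper (+y) side, with pins apparently near (288,167), (392,152) and (391,216). I'll enlarge it and overlay the model.

```bash
python3 - <<'E'
from h import *
import pickle
p=pickle.load(open('w1.pkl','rb'))
c=cv2.resize(p['image'][110:260,235:445,::-1],None,fx=3.8,fy=3.8,interpolation=cv2.INTER_CUBIC); cv2.imwrite('pics/w1c.png',c)
cs=[(247,158),(427,124),(435,214),(270,247)]
print(ray(p,cs,6))
E
```

```text
[[394.7529843  190.5526925    6.        ]
 [630.65706642 203.08392201   6.        ]
 [637.14334846  80.90754508   6.        ]
 [402.36755851  62.83155511   6.        ]]
```

View pics/w1c.png

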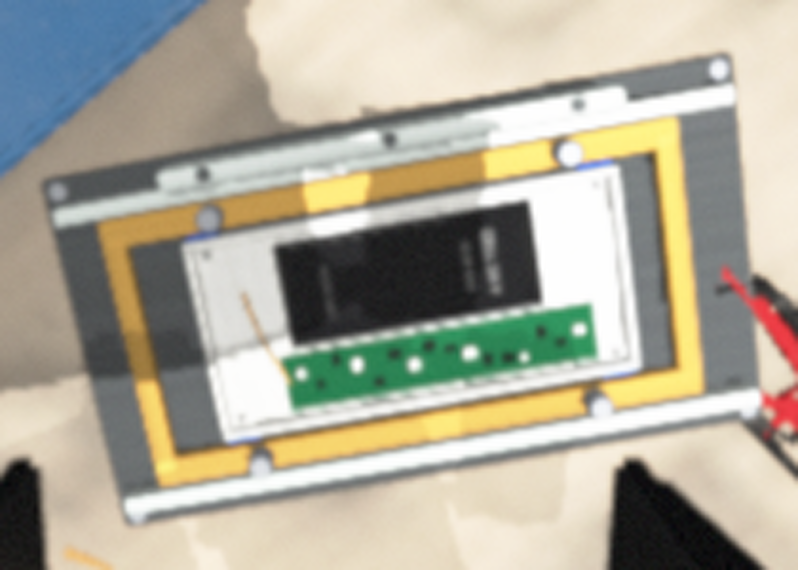

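```bash
python3 - <<'E'
from h import *
import pickle
from scipy.optimize import least_squares
p=pickle.load(open('w1.pkl','rb'))
im=lambda a:np.array([235,110])+(np.array(a,float)+.5)/3.8-.5
pins=im([(208,213),(568,151),(261,458),(598,400)]); cor=im([(45,183),(732,53)])
M=lambda s:np.array([[-60+s,44,26],[60+s,44,26],[-60+s,-44,26],[60+s,-44,26]])
C=np.array([[-120,66,6],[120,66,6]])
def W(q,P):
    c,s=np.cos(q[2]),np.sin(q[2]); return np.c_[P[:,0]*c-P[:,1]*s+q[0],P[:,0]*s+P[:,1]*c+q[1],P[:,2]]
f=lambda q:np.r_[(proj(p,W(q,M(q[3])))-pins).ravel(),(proj(p,W(q,C))-cor).ravel()]
r=least_squares(f,[512,132,.05,0]); print(r.x,np.round(r.fun,1))
print(ray(p,pins,26)); print('ends',proj(p,W(r.x,np.array([[-75,56,34],[75,56,34],[-120,-66,6],[120,-66,6]])))*3.8-np.array([235,110])*3.8)
E
```

```text
[ 5.15640844e+02  1.33556103e+02  4.91888598e-02 -3.55141843e+00] [-0.3  1.   0.5 -0.2 -0.4  1.8  0.9  1.4 -1.6 -1.9  0.9 -1.6]
[[450.62126094 175.49249743  26.        ]
 [569.18446667 180.092857    26.        ]
 [455.28625093  88.96499636  26.        ]
 [573.10075018  94.50103075  26.        ]]
ends [[159.73168082 188.2073763 ]
 [627.67851109 102.16491588]
 [124.77456471 524.34787406]
 [764.79661216 413.7074664 ]]
```

>>> move_arm --commands '[[[0,-1,0],0,1],[[0,-1,0],0,1],[[0,-1,0],0,1],[[0,-1,0],0,1],[[0,-1,0],0,1],[[0,-1,0],0,1],[[0,-1,0],0,1],[[0,-1,0],0,1],[[0,-1,0],0,1],[[0.1,0,0],0,1],[[0,0,0],0,1]]'

```text
t: 4.18
eef_pos: [487.7, -125.3, 404.7]
tcp_rot: [3.141, -0.0, 1.441]
ft_force: [0.7, 0.3, -0.3]
opening: 0.999
grip_force: 0.0
```

```bash
python3 - <<'E'
from h import *
import pickle
p=read_camera('wrist'); pickle.dump(p,open('w2.pkl','wb'))
for n,z in {'plate_grip':39,'mask_plate':5}.items():
    for r in cut_out(n,p)[:2]:
        ys,xs=np.nonzero(r['region']); print(n,np.round(r['at']),r['confidence'],ray(p,r['at'],z)[0],cv2.minAreaRect(ray(p,np.c_[xs,ys],z)[:,:2].astype('float32')))
h=cv2.cvtColor(p['image'],cv2.COLOR_RGB2HSV); m=((h[...,1]>150)&(h[...,2]>90)&((h[...,0]<8)|(h[...,0]>172))).astype('uint8')
n,l,st,ce=cv2.connectedComponentsWithStats(m)
for i in range(1,n):
    if st[i,4]>150:
        ys,xs=np.nonzero(l==i); print('red',ce[i],st[i],cv2.minAreaRect(ray(p,np.c_[xs,ys],39)[:,:2].astype('float32')))
s=env.state(); print(s['eef_pos'],s['tcp_rot'],s['t']); save(p,'w2.png')
E
```

```text
plate_grip [330. 195.] 0.83 [ 499.33540864 -135.03415052   39.        ] ((496.54156494140625, -139.28903198242188), (103.44402313232422, 184.19866943359375), 82.45459747314453)
mask_plate [329. 198.] 0.75 [ 497.22238054 -146.59139383    5.        ] ((496.324951171875, -148.8740234375), (112.46065521240234, 201.66815185546875), 82.69725799560547)
red [495.88707483 142.57687075] [477 122  44  43 735] ((707.9946899414062, -97.4206771850586), (49.85173797607422, 54.825523376464844), 83.68971252441406)
red [329.55294118 203.75294118] [326 178   9  53 425] ((497.1994323730469, -146.64810180664062), (66.96365356445312, 9.757623672485352), 82.79600524902344)
[ 487.45685591 -123.71190098  404.75377446] [-3.14143635e+00 -2.06518653e-04  1.44345169e+00] 4.3333
```

View pics/w2.png

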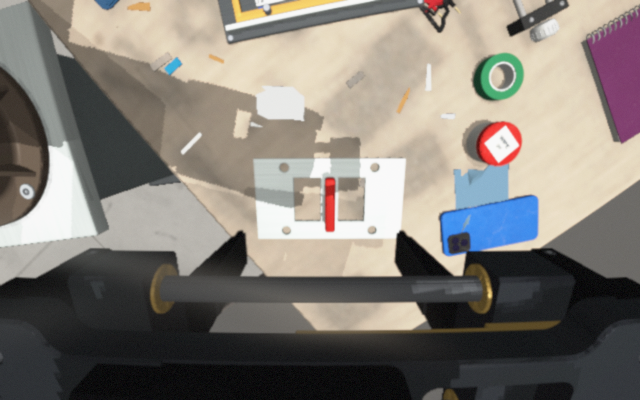

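The wrist view shows the plate at about (330,198) px, holes and red bar clear. Its angle (-7.3°) already matches the gripper. Fixture solved as about (514,133), yaw 2.7°, s about -3. Descend and grasp.

>>> move_arm --commands '[[[0.32,-0.75,-0.9],0,1],[[0,0,-1],0,1],[[0,0,-1],0,1],[[0,0,-1],0,1],[[0,0,-1],0,1],[[0,0,-1],0,1],[[0,0,-0.5],0,1],[[0,0,-0.3],0,1],[[0,0,0],0,1],[[0,0,0],0,1]]'

```text
t: 5.17
eef_pos: [497.4, -146.8, 204.2]
tcp_rot: [3.141, 0.0, 1.443]
ft_force: [0.1, 0.6, 1.0]
opening: 1.002
grip_force: 0.0
```

```bash
python3 - <<'E'
from h import *
p=read_camera('wrist'); save(p,'w3.png'); s=env.state(); print(s['eef_pos'],s['ft_force'])
h=cv2.cvtColor(p['image'],cv2.COLOR_RGB2HSV); m=((h[...,1]>150)&(h[...,2]>90)&((h[...,0]<8)|(h[...,0]>172))).astype('uint8')
n,l,st,ce=cv2.connectedComponentsWithStats(m)
for i in range(1,n):
    if st[i,4]>150:
        ys,xs=np.nonzero(l==i); print('red',ce[i],st[i],cv2.minAreaRect(ray(p,np.c_[xs,ys],39)[:,:2].astype('float32')))
E
```

```text
[ 497.46557439 -147.07206024  204.7158228 ] [0.20119328 0.48920829 0.41972655]
red [319.00455729 239.79231771] [ 308  203   23   74 1536] ((498.54150390625, -132.45831298828125), (42.38177490234375, 11.625207901000977), 82.56654357910156)
```

View pics/w3.png

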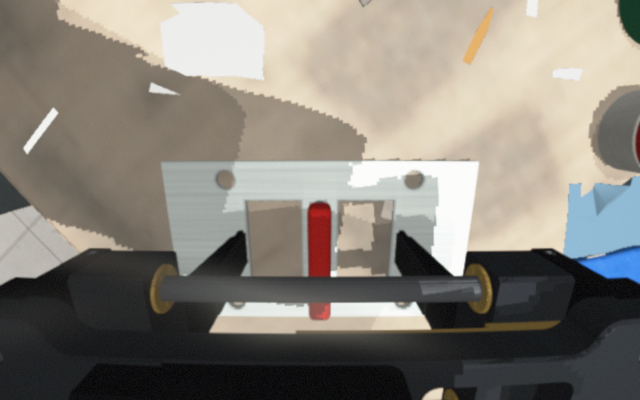

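The bar (319,240) is centred between the fingers. Closing.

>>> move_arm --commands '[[[0,0,-0.03],0,-1],[[0,0,0],0,-1],[[0,0,0],0,-1],[[0,0,0],0,-1],[[0,0,0],0,-1],[[0,0,0],0,-1],[[0,0,0],0,-1],[[0,0,0],0,-1],[[0,0,0],0,-1],[[0,0,0],0,-1],[[0,0,0],0,-1],[[0,0,0],0,-1]]'

```text
t: 6.22
eef_pos: [497.1, -147.5, 202.8]
tcp_rot: [3.142, -0.0, 1.442]
ft_force: [-0.5, -0.3, -0.7]
opening: 0.217
grip_force: 0.0
```

>>> move_arm --commands '[[[0,0,0],0,-1],[[0,0,0],0,-1],[[0,0,0],0,-1],[[0,0,0],0,-1],[[0,0,0],0,-1],[[0,0,0],0,-1]]'

```text
t: 6.72
eef_pos: [497.1, -147.5, 202.8]
tcp_rot: [-3.142, -0.0, 1.442]
ft_force: [-0.7, 0.9, -0.3]
opening: 0.13
grip_force: 30.0
```

Gripped (12.4 mm, 30 N). Lift, turn to the fixture's direction and carry over.

>>> move_arm --commands '[[[0,0,0.5],0,-1],[[0,0,1],0,-1],[[0,0,1],0,-1],[[0,0.3,0.5],0.2,-1],[[0.1,0.8,0],0.4,-1],[[0.1,1,0],0.4,-1],[[0.05,1,0],0.4,-1],[[0,1,0],0.4,-1],[[0,1,0],0.4,-1],[[0,1,0],0,-1],[[0,1,0],0,-1],[[0,1,0],0,-1],[[0,0.7,0],0,-1],[[0,0.3,0],0,-1],[[0,0,0],0,-1],[[0,0,0],0,-1],[[0,0,0],0,-1],[[0,0,0],0,-1]]'

```text
t: 8.22
eef_pos: [504.7, 124.4, 292.8]
tcp_rot: [-3.141, 0.0, 1.616]
ft_force: [-0.1, 0.1, -1.3]
opening: 0.135
grip_force: 30.0
```

```bash
python3 - <<'E'
from h import *
s=env.state(); print(s['eef_pos'],s['tcp_rot'],s['ft_force'],s['moment'])
p=read_camera('wrist'); save(p,'w4.png')
E
```

```text
[504.72853119 124.42704579 292.806584  ] [-3.14149242e+00  9.87044194e-05  1.61638523e+00] [-0.07878071  0.05833451 -1.3059297 ] [-0.0873503  0.0433315 -0.0718929]
```

View pics/w4.png

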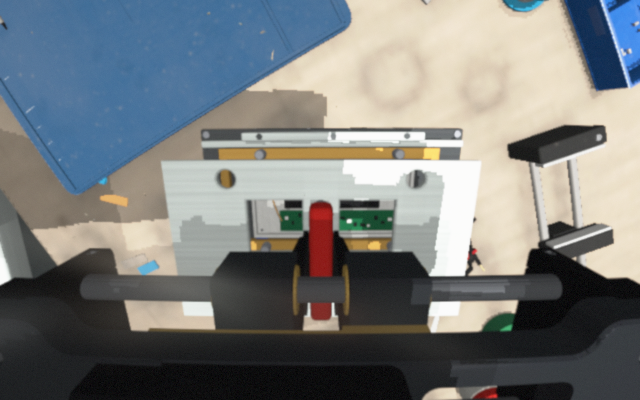

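The lifted plate is level and parallel to the fence. Pin tips are visible at (261,155) and (400,154), and the plate's upper holes at (226,179) and (417,179). I'll measure both from this one picture.

```bash
python3 - <<'E'
from h import *
p=read_camera('wrist'); g=p['image']
def ref(uv,r=11):
    u,v=uv; return cv2.resize(g[v-r:v+r+1,u-r:u+r+1,::-1],None,fx=12,fy=12,interpolation=cv2.INTER_CUBIC)
cv2.imwrite('pics/tiles.png',np.hstack([ref((261,155),7),ref((400,154),7),ref((226,179)),ref((417,179))][:2]))
t=[cv2.resize(ref(a,r),(390,290)) for a,r in [((261,155),11),((400,154),11),((226,179),11),((417,179),11)]]
t=[cv2.resize(ref(a,11),(290,290)) for a in [(261,155),(400,154),(226,179),(417,179)]]
cv2.imwrite('pics/tiles.png',np.vstack([np.hstack(t[:2]),np.hstack(t[2:])]))
a=ray(p,[(261,155),(400,154)],26); b=ray(p,[(226,179),(417,179)],95)
print(a,b); print('pin mid',a.mean(0),'hole mid',b.mean(0))
print('ang',[np.degrees(np.arctan2(*(q[1]-q[0])[1::-1])) for q in(a,b)])
c=ray(p,[(206,133),(460,131)],6); print(c)
print('fence line',ray(p,[(222,142),(447,141)],18))
E
```

```text
[[452.18360038 172.82098349  26.        ]
 [570.19283152 179.01294691  26.        ]] [[443.7517116  164.25022527  95.        ]
 [563.42028142 169.5771574   95.        ]]
pin mid [511.18821595 175.9169652   26.        ] hole mid [503.58599651 166.91369133  95.        ]
ang [np.float64(3.0035644377190365), np.float64(2.5487843367032252)]
[[398.1822507  188.61337559   6.        ]
 [628.66691105 200.99904949   6.        ]]
fence line [[416.55104568 181.88871164  18.        ]
 [612.67049547 191.75476993  18.        ]]
```

View pics/tiles.png

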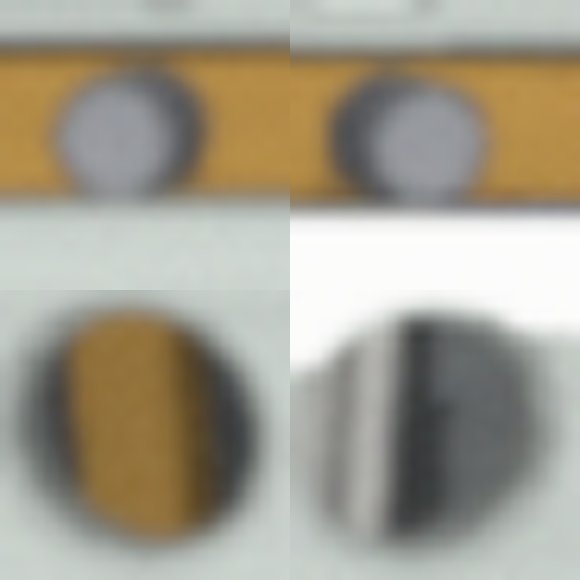

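Pins minus holes, from this picture: about +6.5 mm x, +8.9 mm y, +0.3° yaw. Stop 3 mm short of the fence and 4 mm short in x, then lower to 3 mm above the pins.

>>> move_arm --commands '[[[0.08,0.2,-0.5],0.06,-1],[[0,0,-0.6],0,-1],[[0,0,-0.5],0,-1],[[0,0,-0.3],0,-1],[[0,0,-0.13],0,-1],[[0,0,0],0,-1],[[0,0,0],0,-1],[[0,0,0],0,-1],[[0,0,0],0,-1]]'

```text
t: 9.07
eef_pos: [507.1, 131.5, 232.7]
tcp_rot: [3.14, -0.0, 1.623]
ft_force: [-0.3, -0.2, -2.2]
opening: 0.133
grip_force: 30.0
```

>>> move_arm --commands '[[[0,0.04,0],0,-1],[[0,0,0],0,-1],[[0,0.03,0],0,-1],[[0,0,0],0,-1],[[0,0,0],0,-1]]'

```text
t: 9.48
eef_pos: [507.1, 133.4, 232.2]
tcp_rot: [3.141, 0.0, 1.623]
ft_force: [-0.7, -5.4, -0.3]
opening: 0.132
grip_force: 30.0
```

Fence found at y≈133 (5 N). Ease off slightly, check.

>>> move_arm --commands '[[[0,-0.02,0],0,-1],[[0,0,0],0,-1],[[0,0,0],0,-1],[[0,0,0],0,-1]]'

```text
t: 9.82
eef_pos: [507.0, 133.2, 231.9]
tcp_rot: [3.142, -0.0, 1.623]
ft_force: [-1.1, -0.5, -1.9]
opening: 0.135
grip_force: 30.0
```

```bash
python3 -c "
from h import *
s=env.state(); print(s['eef_pos'],s['tcp_rot'],s['ft_force'],s['moment'],s['t'])"
```

```text
[507.01578957 133.15739717 231.90992184] [ 3.14155632e+00 -7.83959737e-05  1.62271189e+00] [-1.08714609 -0.46147801 -1.94334816] [-0.06305146  0.0454988   0.03036259] 9.8167
```

>>> move_arm --commands '[[[0,0,-0.06],0,-1],[[0,0,0],0,-1],[[0,0,-0.03],0,-1],[[0,0,0],0,-1],[[0,0,0],0,-1],[[0,0,0],0,-1]]'

```text
t: 10.32
eef_pos: [507.0, 133.0, 229.3]
tcp_rot: [3.141, -0.0, 1.623]
ft_force: [0.2, -0.6, -2.8]
opening: 0.135
grip_force: 30.0
```

>>> move_arm --commands '[[[0,0,-0.02],0,-1],[[0,0,0],0,-1],[[0,0,0],0,-1],[[0,0,0],0,-1]]'

```text
t: 10.65
eef_pos: [507.1, 133.0, 228.8]
tcp_rot: [3.141, -0.0, 1.623]
ft_force: [-0.5, -0.3, 0.6]
opening: 0.13
grip_force: 30.0
```

>>> move_arm --commands '[[[0,0,-0.02],0,-1],[[0,0,0],0,-1],[[0,0,0],0,-1],[[0,0,0],0,-1]]'

```text
t: 10.98
eef_pos: [507.0, 133.0, 228.7]
tcp_rot: [3.141, -0.0, 1.623]
ft_force: [-2.3, 0.3, 10.0]
opening: 0.133
grip_force: 30.0
```

Resting on the pins (12 N). Lighten, then slide along the fence in small steps.

>>> move_arm --commands '[[[0,0,0.012],0,-1],[[0,0,0],0,-1],[[0.02,0.001,0],0,-1],[[0,0,0],0,-1],[[0.02,0.001,0],0,-1],[[0,0,0],0,-1],[[0,0,0],0,-1]]'

```text
t: 11.57
eef_pos: [507.6, 133.1, 228.7]
tcp_rot: [-3.14, 0.0, 1.623]
ft_force: [-6.5, -0.9, 10.7]
opening: 0.132
grip_force: 30.0
```

>>> move_arm --commands '[[[0.02,0.001,0],0,-1],[[0,0,0],0,-1],[[0,0,0],0,-1],[[0,0,0],0,-1]]'

```text
t: 11.9
eef_pos: [507.8, 133.1, 228.6]
tcp_rot: [-3.138, 0.0, 1.623]
ft_force: [-9.3, -0.6, 12.7]
opening: 0.132
grip_force: 30.0
```

>>> move_arm --commands '[[[0,0,0.02],0,-1],[[0,0,0],0,-1],[[0,0,0],0,-1],[[0,0,0],0,-1]]'

```text
t: 12.23
eef_pos: [508.9, 133.1, 228.8]
tcp_rot: [3.142, -0.0, 1.623]
ft_force: [0.4, 0.1, -1.0]
opening: 0.136
grip_force: 30.0
```

```bash
python3 -c "
from h import *
s=env.state(); print(s['eef_pos'],s['tcp_rot'],s['ft_force'],s['moment'],s['t'])"
```

```text
[508.93895245 133.11727404 228.796357  ] [ 3.14154776e+00 -1.23243569e-05  1.62251083e+00] [ 0.44163255  0.10723345 -0.97888358] [-0.0561975   0.03820418 -0.03484447] 12.2333
```

>>> move_arm --commands '[[[0.02,0.001,0],0,-1],[[0,0,0],0,-1],[[0.02,0.001,0],0,-1],[[0,0,0],0,-1],[[0,0,-0.01],0,-1],[[0,0,0],0,-1],[[0,0,0],0,-1]]'

```text
t: 12.82
eef_pos: [510.0, 133.2, 228.7]
tcp_rot: [3.142, 0.0, 1.623]
ft_force: [-0.7, 0.4, -2.3]
opening: 0.137
grip_force: 30.0
```

>>> move_arm --commands '[[[0.02,0.001,0],0,-1],[[0,0,0],0,-1],[[0,0,0],0,-1]]'

```text
t: 13.07
eef_pos: [510.7, 133.2, 228.7]
tcp_rot: [3.141, 0.0, 1.623]
ft_force: [-0.1, 0.3, -2.5]
opening: 0.137
grip_force: 30.0
```

Force is back to the plate's own weight, so it may already be over the pins. Lower a little to test.

>>> move_arm --commands '[[[0,0,-0.025],0,-1],[[0,0,0],0,-1],[[0,0,0],0,-1],[[0,0,0],0,-1]]'

```text
t: 13.4
eef_pos: [510.6, 133.2, 228.0]
tcp_rot: [3.142, 0.0, 1.623]
ft_force: [-0.3, 0.9, -2.5]
opening: 0.134
grip_force: 30.0
```

>>> move_arm --commands '[[[0,0,-0.03],0,-1],[[0,0,0],0,-1],[[0,0,0],0,-1],[[0,0,0],0,-1]]'

```text
t: 13.73
eef_pos: [510.6, 133.2, 227.0]
tcp_rot: [3.142, 0.0, 1.623]
ft_force: [0.1, -0.4, -2.4]
opening: 0.132
grip_force: 30.0
```

```bash
python3 -c "
from h import *
s=env.state(); print(s['eef_pos'],s['tcp_rot'],s['ft_force'],s['moment'],s['t'])"
```

```text
[510.64067291 133.20543036 227.04120193] [3.14153516e+00 1.93192958e-05 1.62260003e+00] [ 0.14432449 -0.38027654 -2.38094516] [-0.05798133  0.00858749 -0.01736987] 13.7333
```

>>> move_arm --commands '[[[0,0,-0.03],0,-1],[[0,0,0],0,-1],[[0,0,-0.03],0,-1],[[0,0,0],0,-1],[[0,0,0],0,-1]]'

```text
t: 14.15
eef_pos: [510.6, 133.2, 225.2]
tcp_rot: [-3.142, 0.0, 1.623]
ft_force: [-0.5, -0.9, -1.8]
opening: 0.134
grip_force: 30.0
```

>>> move_arm --commands '[[[0,0,-0.03],0,-1],[[0,0,0],0,-1],[[0,0,-0.03],0,-1],[[0,0,0],0,-1],[[0,0,0],0,-1]]'

```text
t: 14.57
eef_pos: [510.6, 133.2, 223.4]
tcp_rot: [-3.142, 0.0, 1.623]
ft_force: [0.0, -0.9, -2.5]
opening: 0.133
grip_force: 30.0
```

>>> move_arm --commands '[[[0,0,-0.03],0,-1],[[0,0,0],0,-1],[[0,0,-0.02],0,-1],[[0,0,0],0,-1],[[0,0,0],0,-1],[[0,0,0],0,-1]]'

```text
t: 15.07
eef_pos: [510.6, 133.2, 222.0]
tcp_rot: [3.141, 0.0, 1.623]
ft_force: [0.8, -0.1, -2.0]
opening: 0.136
grip_force: 30.0
```

>>> move_arm --commands '[[[0,0,-0.015],0,-1],[[0,0,0],0,-1],[[0,0,0],0,-1],[[0,0,0],0,-1]]'

```text
t: 15.4
eef_pos: [510.6, 133.2, 221.5]
tcp_rot: [3.142, 0.0, 1.623]
ft_force: [-0.7, 0.5, -3.1]
opening: 0.129
grip_force: 30.0
```

Within about 1 mm of the bed. Lower a touch more, then open.

>>> move_arm --commands '[[[0,0,-0.02],0,-1],[[0,0,0],0,-1],[[0,0,0],0,-1],[[0,0,0],0,-1]]'

```text
t: 15.73
eef_pos: [510.6, 133.2, 220.9]
tcp_rot: [3.142, 0.0, 1.623]
ft_force: [-0.3, 0.0, -2.2]
opening: 0.13
grip_force: 30.0
```

>>> move_arm --commands '[[[0,0,0],0,-0.6],[[0,0,0],0,-0.4],[[0,0,0],0,-0.2],[[0,0,0],0,-0.2],[[0,0,0],0,-0.2],[[0,0,0],0,-0.2],[[0,0,0],0,-0.2],[[0,0,0],0,-0.2],[[0,0,0],0,-0.2],[[0,0,0],0,-0.2]]'

```text
t: 16.57
eef_pos: [510.6, 133.2, 220.9]
tcp_rot: [3.141, 0.0, 1.623]
ft_force: [-0.2, -1.0, -0.3]
opening: 0.399
grip_force: 0.0
```

Released. Rise straight up and check the seating.

>>> move_arm --commands '[[[0,0,0.2],0,-0.2],[[0,0,0.5],0,-0.2],[[0,0,0.8],0,-0.2],[[0,0,1],0,-0.2],[[0,0,1],0,-0.2],[[0,0,1],0,0],[[0,0,0.5],0,0],[[0,0,0],0,0],[[0,0,0],0,0],[[0,0,0],0,0]]'

```text
t: 17.4
eef_pos: [510.3, 133.2, 370.2]
tcp_rot: [-3.141, 0.0, 1.623]
ft_force: [0.2, 0.2, -0.1]
opening: 0.5
grip_force: 0.0
```

```bash
python3 - <<'E'
from h import *
p=read_camera('wrist'); c=cv2.resize(p['image'][60:340,140:500,::-1],None,fx=2.1,fy=2.1,interpolation=cv2.INTER_CUBIC); cv2.imwrite('pics/w5.png',c)
E
```

```text
(no output)
```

View pics/w5.png

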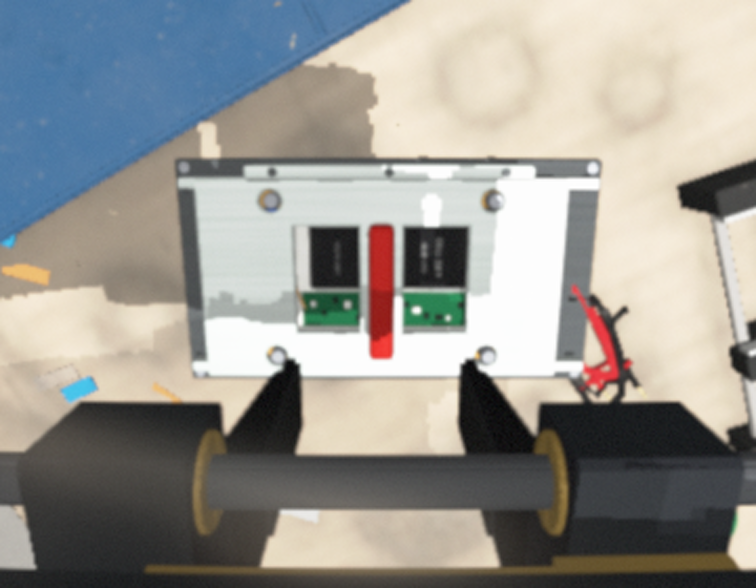

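The picture shows all four pins standing through the holes, at (270,200), (494,200), (278,355) and (486,355) in the crop. The plate lies flat along the fence and the gripper is clear.

```bash
python3 -c "
from cell import env
print(env.job_done())"
```

```text
the job is handed in; nothing more can be done
None
```

The mask plate lies flat on the fixture bed with all four pins through its holes, and the gripper has let go and moved clear. I handed the job in at about 17.5 s; the hand-in gave no verdict, contact force on the fixture stayed around 16 N or less by the wrist readings, and nothing I did went near the tape, jar, spool or phone.

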